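# Tea tin display in brick bond

### The job

Build the tea display on the dark wooden board: set the red tin on the red pad and the blue tin on the blue pad, each centred on its pad and lying along it, then lay the yellow tin across the gap between them like a brick in the next course, parallel to them and half over each, and last stand the little house with the red roof upright on the middle of the yellow tin. Leave the green tin, the grey-roofed house and the blue cup where they stand.

Things in the scene. Friction and masses are not known exactly. Their poses are not given: they have to be found in the camera images.
- red_tin: red rectangular tea tin, flat closed lid, brass seam, paper labels on the long sides; 100 mm long (own x), 54 mm wide (own y), 50 mm high, about 0.18 kg, loose, upright on the table at any yaw; origin at the centre of its underside, z up. Its two ends are alike. To be set on the red pad.
- blue_tin: blue rectangular tea tin, flat closed lid, brass seam, paper labels on the long sides; 100 mm long (own x), 54 mm wide (own y), 50 mm high, about 0.18 kg, loose, upright on the table at any yaw; origin at the centre of its underside, z up. Its two ends are alike. To be set on the blue pad.
- yellow_tin: yellow rectangular tea tin, flat closed lid, brass seam, paper labels on the long sides; 100 mm long (own x), 54 mm wide (own y), 50 mm high, about 0.18 kg, loose, upright on the table at any yaw; origin at the centre of its underside, z up. Its two ends are alike. To be laid on top of the red and blue tins, bridging them.
- green_tin: green rectangular tea tin, flat closed lid, brass seam, paper labels on the long sides; 100 mm long (own x), 54 mm wide (own y), 50 mm high, about 0.18 kg, loose, upright on the table at any yaw; origin at the centre of its underside, z up. Its two ends are alike. A spare of the same size: to be left alone.
- red_roof_house: little pale wooden house, red gable roof; walls 40 (own x) x 44 mm (own y), 40 mm high, ridge along own x, 65 mm up. Its flat gable ends (own +x, -x; 40 mm apart, with door and window) are flush with the roof: grip across them from above; the roof slopes to own +y, -y. About 0.1 kg, loose, upright; origin: centre of underside. To be stood on the yellow tin.
- grey_roof_house: little brown wooden house, grey gable roof; walls 40 (own x) x 44 mm (own y), 40 mm high, ridge along own x, 65 mm up. Its flat gable ends (own +x, -x; 40 mm apart, with door and window) are flush with the roof: grip across them from above; the roof slopes to own +y, -y. About 0.1 kg, loose, upright; origin: centre of underside. To be left alone.
- board: dark wooden serving board, 260 mm (own x) by 100 mm (own y), 12 mm thick, fixed on the table; origin at the centre of its underside, z up; its own x runs roughly across the table. The two pads lie on it, their centres 58 mm to either side of its own along its x.
- red_mat: red pad, 108 mm (own x) by 64 mm (own y), 3 mm thick, fixed flat on the board, long side along the board's; origin at the centre of its underside; its top is 15 mm above the table. The red and blue pad lie end to end, centres 116 mm apart (tins centred on them leave a 16 mm gap); which lies at which end of the board changes.
- blue_mat: blue pad, 108 mm (own x) by 64 mm (own y), 3 mm thick, fixed flat on the board, long side along the board's; origin at the centre of its underside; its top is 15 mm above the table. The red and blue pad lie end to end, centres 116 mm apart (tins centred on them leave a 16 mm gap); which lies at which end of the board changes.
- cup: blue ceramic cup, 68 mm across the rim, 65 mm high, handle at own +y; loose, about 0.22 kg; origin at the centre of its underside. To be left alone. (Teapot, jars, vase, crate and the like stand farther out: only listed things stand within 0.5 m to either side of the robot's midline and nearer than 0.78 m ahead.)
Not all that is in view belongs to the job. There is more than one size of the yellow_tin; the one meant has the size given above.

How it is judged:
On the way, in this order (a step that is already met when the one before it is completed fails the run):
1. the red tin is on the red pad and the blue tin on the blue pad, both let go (horizontal distance between red_tin and red_mat below 0.01 m and z of red_tin in the frame of red_mat between -0.003 and 0.009 m and angle between the x axis of red_tin and the x axis of red_mat, either way round below 0.2 rad and angle between each of red_tin, blue_tin's own z axis and vertical below 0.08 rad and horizontal distance between blue_tin and blue_mat below 0.01 m and z of blue_tin in the frame of blue_mat between -0.003 and 0.009 m and angle between the x axis of blue_tin and the x axis of blue_mat, either way round below 0.2 rad and contact force between the fingers and red_tin below 0.2 N and contact force between the fingers and blue_tin below 0.2 N), for 0.2 s.
2. the yellow tin bridges the two, half over each, and is let go (horizontal distance between red_tin and red_mat below 0.01 m and z of red_tin in the frame of red_mat between -0.003 and 0.009 m and angle between the x axis of red_tin and the x axis of red_mat, either way round below 0.2 rad and angle between each of red_tin, blue_tin, yellow_tin's own z axis and vertical below 0.08 rad and horizontal distance between blue_tin and blue_mat below 0.01 m and z of blue_tin in the frame of blue_mat between -0.003 and 0.009 m and angle between the x axis of blue_tin and the x axis of blue_mat, either way round below 0.2 rad and horizontal distance between yellow_tin and red_tin between 0.043 and 0.073 m and z of yellow_tin in the frame of red_tin between 0.044 and 0.056 m and horizontal distance between yellow_tin and blue_tin between 0.043 and 0.073 m and z of yellow_tin in the frame of blue_tin between 0.044 and 0.056 m and y of yellow_tin in the frame of board between -0.015 and 0.015 m and angle between the x axis of yellow_tin and the x axis of board, either way round below 0.2 rad and contact force between the fingers and yellow_tin below 0.2 N), for 0.2 s.
3. the red-roofed house stands on the yellow tin and is let go (horizontal distance between yellow_tin and red_tin between 0.043 and 0.073 m and z of yellow_tin in the frame of red_tin between 0.044 and 0.056 m and horizontal distance between yellow_tin and blue_tin between 0.043 and 0.073 m and z of yellow_tin in the frame of blue_tin between 0.044 and 0.056 m and y of yellow_tin in the frame of board between -0.015 and 0.015 m and angle between the x axis of yellow_tin and the x axis of board, either way round below 0.2 rad and angle between yellow_tin's own z axis and vertical below 0.08 rad and horizontal distance between red_roof_house and yellow_tin below 0.015 m and z of red_roof_house in the frame of yellow_tin between 0.044 and 0.056 m and angle between red_roof_house's own z axis and vertical below 0.1 rad and contact force between the fingers and red_roof_house below 0.2 N), for 0.2 s.
At the end, for the whole second after the job is handed in: Red and blue tin on their pads (10 mm, 0.2 rad), yellow tin level on both, its centre 43 to 73 mm from each one's, within 15 mm of the board's long centre line and 0.2 rad of parallel, red-roofed house upright within 15 mm of the yellow tin's centre; all at rest (horizontal distance between red_tin and red_mat below 0.01 m and z of red_tin in the frame of red_mat between -0.003 and 0.009 m and angle between the x axis of red_tin and the x axis of red_mat, either way round below 0.2 rad and angle between each of red_tin, blue_tin, yellow_tin's own z axis and vertical below 0.08 rad and horizontal distance between blue_tin and blue_mat below 0.01 m and z of blue_tin in the frame of blue_mat between -0.003 and 0.009 m and angle between the x axis of blue_tin and the x axis of blue_mat, either way round below 0.2 rad and horizontal distance between yellow_tin and red_tin between 0.043 and 0.073 m and z of yellow_tin in the frame of red_tin between 0.044 and 0.056 m and horizontal distance between yellow_tin and blue_tin between 0.043 and 0.073 m and z of yellow_tin in the frame of blue_tin between 0.044 and 0.056 m and y of yellow_tin in the frame of board between -0.015 and 0.015 m and angle between the x axis of yellow_tin and the x axis of board, either way round below 0.2 rad and horizontal distance between red_roof_house and yellow_tin below 0.015 m and z of red_roof_house in the frame of yellow_tin between 0.044 and 0.056 m and angle between red_roof_house's own z axis and vertical below 0.1 rad and linear speed of each of red_tin, blue_tin, yellow_tin, red_roof_house below 0.02 m/s); the robot touches nothing.
It fails at once if the green tin is shifted by more than 20 mm or knocked over (distance of green_tin from where it was at the start of the episode above 0.02 m or angle between green_tin's own z axis and vertical above 0.4 rad).
It fails at once if the grey-roofed house is shifted by more than 20 mm or knocked over (distance of grey_roof_house from where it was at the start of the episode above 0.02 m or angle between grey_roof_house's own z axis and vertical above 0.4 rad).
It fails at once if the blue cup is shifted by more than 20 mm or knocked over (distance of cup from where it was at the start of the episode above 0.02 m or angle between cup's own z axis and vertical above 0.4 rad).
It also fails if it takes over 104 s, if anything falls off the work surface, if the arm or the gripper's body presses on something with over 40 N, if the wrist force passes 120 N, or if a joint passes its speed limit or range.

### The arm

A 6-joint arm with a two-finger parallel gripper is mounted at the origin on the work surface. World frame = base frame: x ahead of the robot, y to its left, z up, the work surface at z = 0. Lengths are in m, angles in rad, forces in N, time in s.
With the tool pointing down it reaches from about 0.35 to 0.975 m from the base axis. Payload 4.9 kg.
Tool frame: the origin (TCP) lies on the front face of the gripper's body, between the roots of the fingers; the fingertips stand 73 mm ahead of it and the grasp point (between the pads) lies 54 mm ahead of it; z points along the fingers, y is the line along which they close (so a half turn about z gives the same grasp; the last joint's range is limited). The gripper opens to 85 mm and grips with 20 to 120 N. Pads are 22 mm wide; open, the fingers measure 114 mm over their backs; the gripper's body (76 mm by 85 mm) begins 54 mm behind the grasp point. The pads swing forward as they close: fully open they stand 13 mm farther back than shut.
Start: joints at [1.082, 0.053, 1.613, -0, 1.476, -0.119], TCP at [0.226, 0.583, 0.304] pointing down, gripper open.
Joint ranges: [-3.01, 3.01], [-1.01, 2.22], [0.06, 2.58], [-1.02, 4.17], [0.09, 2.62], [-3.14, 3.14]. Speed limits (rad/s): [2.57, 2.57, 3.14, 3.14, 3.14, 3.14].

### API

Orientations are given as a rotation vector (axis times angle).
In Python, from station import status, imaging, order gives the robot as it stands.
- The arm moves only by the tool arm_command, never from a script. Its argument "increments" is a list of rows, each an object with "slide": the shift along the tool's x, y, z in m, a list of three; "spin": the turn about the tool's z in degrees; "gripper": the opening, from -1 (shut) to 1 (fully open). In form: [{"slide": [x, y, z], "spin": spin, "gripper": gripper}, ...]. A call has 1 to 8 rows; each row is the pose to reach, as a shift and turn from the pose commanded when the call began, along the tool's axes at that moment; what a row does not reach only later rows make up. A row lasts 1/12 s, in which the tool goes at most 41.7 mm and 7.16 degrees, less where a joint would pass 70% of its speed; a pose out of reach is approached as far as the arm can. A call with a gripper value outside its range is refused whole. The fingers move at their own pace and stop on an object; "newtons" is the grip in N (left out, the last holds). Time passes only in rows, so rows that repeat a pose let the fingers close. It gives the time, the measured TCP pose, the force, the opening and the grip force at its end, in the units of the state.
- status.get_obs(): the state, without advancing time (a new reading comes with each control period).
- imaging.get_image(name): name is "scene" or "top" or "wrist"; returns a dict with "frame" (400x640x3 uint8, red, green, blue), "vfov" (degrees; the focal length in pixels is half the picture's height over the tangent of half this angle, whatever the lens; pixels are square), "cx", "cy" (the principal point, pixels), "view" (4x4, takes a point from world to camera coordinates); the wrist camera has in their place "mount" (4x4, takes a point from camera to tool coordinates, whose origin is the TCP and whose axes are the flange's). Camera axes: x right, y up, looking along -z (the intrinsics and any distortion apply to the point x, -y, -z); pixel columns grow to the right and rows downward; lengths in m; the calibration is good to about 2 mm. A picture is of the moment at which its call begins: read the wrist's pose just before it. There is no depth.
- order.finish_job(): hands the job in; it is judged then, once.
The state is a dict: "t": time; "q": joint angles; "dq": joint speeds; "effort": joint torques, N m; "tool_pos": TCP position; "tool_rot": TCP orientation; "contact_force": force on the tool from outside, world axes, zero at the start; "wrist_torque": the same for the moment, N m; "opening": finger opening in m; "grip_force": force on a finger pad.
Only numpy, scipy, OpenCV 4.12 (cv2) and the standard library are available. Lean on these libraries where they do the work, as an engineer would, in place of code of your own. Each camera call takes 0.05 s, during which the arm holds its last target. There are 200 camera calls.

## Working session

There is one attempt and no reset: what is moved stays moved. The work goes in short steps, Python scripts to look and compute and a tool call to move; the robot and the scene stay as the last step left them, time stands still between calls to the robot, and variables do not carry over. Pictures are saved under pics/ and viewed, at most 14 in all, crops included, and the job is handed in when it is done.

Besides the shell and the picture viewer there is one more tool, called after "Emit:" by a JSON object that holds its "method" and its "body", one argument or row to a line. arm_command: Moves the arm, as the interface text tells. Its arguments: {"type":"object","properties":{"increments":{"type":"array","items":{"type":"object","properties":{"slide":{"type":"array","items":{"type":"number"}},"spin":{"type":"number"},"gripper":{"type":"number"}}}},"newtons":{"type":"number"}},"required":["increments"]}

```bash
mkdir -p pics; ls
python3 - <<'E'
from station import status, imaging
import cv2
print(status.get_obs())
for n in ["scene","top"]:
    d=imaging.get_image(n); cv2.imwrite(f"pics/{n}0.png",d["frame"][:,:,::-1])
    print({k:v for k,v in d.items() if k!="frame"})
d=imaging.get_image("wrist");print({k:v for k,v in d.items() if k!="frame"})
E
```

```text
pics
{'t': 0.0, 'q': array([ 1.08199540e+00,  5.33300494e-02,  1.61428179e+00, -1.97837960e-05,
        1.47600009e+00, -1.18996647e-01]), 'dq': array([-0.00086592, -0.00125318, -0.00041153,  0.00024888, -0.00027521,
       -0.00083521]), 'effort': array([-1.94888678e-03, -3.93687665e+01, -3.70172918e+01, -2.06074205e-04,
        7.02439065e-03,  3.12659074e-05]), 'tool_pos': array([0.22567362, 0.58232807, 0.30268678]), 'tool_rot': array([-5.77472063e-01, -3.08746546e+00,  3.03522084e-03]), 'contact_force': array([-0.3131699 , -0.384349  ,  0.07754242]), 'wrist_torque': array([ 0.02819687, -0.03572682, -0.03247361]), 'grip_force': 0.0, 'opening': 0.08533618707158402}
{'vfov': 52.2027380251111, 'cx': 326.1573614522263, 'cy': 202.77065434510706, 'view': array([[-0.68549019,  0.7280713 , -0.00392241,  0.29669273],
       [-0.42430069, -0.39509599,  0.81478101,  0.13918841],
       [ 0.59166894,  0.56018866,  0.57975558, -1.41900581],
       [ 0.        ,  0.        ,  0.        ,  1.        ]])}
{'vfov': 50.56890399434234, 'cx': 327.4491047511423, 'cy': 208.36838439196754, 'view': array([[ 0.01240484, -0.99989694,  0.00722646, -0.02536945],
       [ 0.98955171,  0.01331405,  0.14356233, -0.44830355],
       [-0.14364374,  0.00537009,  0.98961489, -1.11714857],
       [ 0.        ,  0.        ,  0.        ,  1.        ]])}
{'vfov': 63.668294998349204, 'cx': 318.6906047627395, 'cy': 203.3631741430911, 'mount': array([[-5.95790517e-04,  9.60426402e-01,  2.78533249e-01,
         7.08890728e-02],
       [ 9.99999316e-01,  2.91953655e-04,  1.13232482e-03,
         6.79045461e-04],
       [ 1.00619585e-03,  2.78533734e-01, -9.60425919e-01,
        -6.87690023e-02],
       [ 0.00000000e+00,  0.00000000e+00,  0.00000000e+00,
         1.00000000e+00]])}
```

View pics/top0.png

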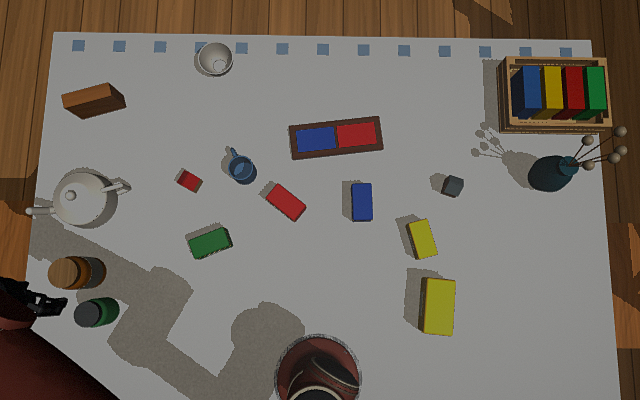

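View pics/scene0.png

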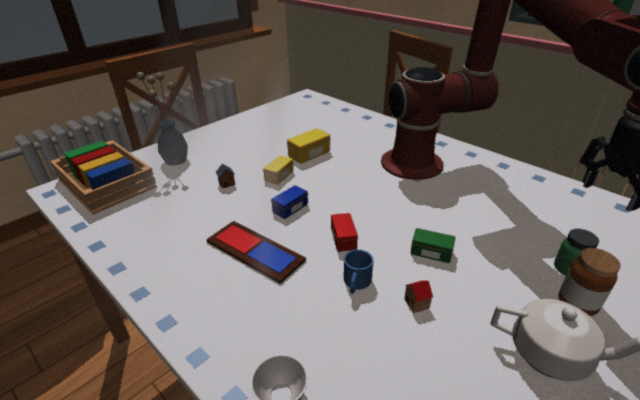

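The board is at (336,138) in the top view, with the blue pad left (317,140) and the red pad right (357,134).

Look-alikes:
- **Yellow:** small tin (422,239), oversize tin (438,306), one in the crate (552,90).
- **Red:** tin (286,202), one in the crate (575,90).
- **Blue:** tin (361,202), one in the crate (532,92), cup (240,168).
- **House:** red roof (189,180), grey roof (452,186).

I choose the loose small ones and will check them by size.

```bash
cat > h.py <<'E'
import numpy as np, cv2
from scipy.spatial.transform import Rotation as R
from station import status, imaging
def cam(n):
    o=status.get_obs(); d=imaging.get_image(n); f=d["frame"]
    fl=f.shape[0]/2/np.tan(np.radians(d["vfov"]/2)); 
    if n=="wrist":
        T=np.eye(4);T[:3,:3]=R.from_rotvec(o["tool_rot"]).as_matrix();T[:3,3]=o["tool_pos"]; M=T@d["mount"]
    else: M=np.linalg.inv(d["view"])
    return f,(fl,d["cx"],d["cy"],M)
def cast(c,px,z):
    fl,cx,cy,M=c; px=np.atleast_2d(px).astype(float)
    v=np.c_[(px[:,0]-cx)/fl,-(px[:,1]-cy)/fl,-np.ones(len(px))]@M[:3,:3].T
    return (M[:3,3]+v*((z-M[2,3])/v[:,2])[:,None])[:,:2]
def proj(c,P):
    fl,cx,cy,M=c; p=(np.atleast_2d(P)-M[:3,3])@M[:3,:3]
    return np.c_[cx-fl*p[:,0]/p[:,2],cy+fl*p[:,1]/p[:,2]]
HUE={"red":[(0,8),(172,180)],"blue":[(105,128)],"yellow":[(22,34)],"green":[(50,80)]}
def blobs(f,col,c,z,s=120,v=60,amin=60):
    h=cv2.cvtColor(f,cv2.COLOR_RGB2HSV); m=0
    for a,b in HUE[col]: m=m|cv2.inRange(h,(a,s,v),(b,255,255))
    m=cv2.morphologyEx(m,cv2.MORPH_OPEN,np.ones((3,3)))
    out=[]
    for k in cv2.findContours(m,0,2)[0]:
        if cv2.contourArea(k)<amin: continue
        w=cast(c,k[:,0],z); (x,y),(a,b),t=cv2.minAreaRect((w*1000).astype(np.float32))
        if a<b: a,b,t=b,a,t+90
        out.append((k[:,0].mean(0).round(),np.round([x,y],1),np.round([a,b],1),round((t+90)%180-90,1)))
    return out
def yaw():
    m=R.from_rotvec(status.get_obs()["tool_rot"]).as_matrix(); return np.degrees(np.arctan2(m[1,1],m[0,1]))
def plan(x,y,z,yw):
    "target TCP and direction (deg) of closing axis; prints slide in mm and spin"
    o=status.get_obs(); m=R.from_rotvec(o["tool_rot"]).as_matrix()
    s=m.T@(np.array([x,y,z])-o["tool_pos"]); d=(yaw()-yw+90)%180-90
    print("slide mm",(s*1000).round(1),"spin",round(d,1),"alt",round(d-180*np.sign(d),1),"q6",o["q"][5].round(2),"t",o["t"])
E
python3 - <<'E'
from h import *
f,c=cam("top"); print("campos",c[3][:3,3],"yaw",yaw())
for col,z in [("red",.05),("blue",.05),("yellow",.05),("green",.05)]:
    h=cv2.cvtColor(f,cv2.COLOR_RGB2HSV)
    for b in blobs(f,col,c,z): print(col,*b, h[int(b[0][1]),int(b[0][0])])
print("pads");[print(k,*b) for k in("red","blue") for b in blobs(f,k,c,.015) if b[0][1]<160 and b[0][0]<400 and b[0][0]>290]
print("grey",cast(c,[(452,186)],.05), "cup",cast(c,[(242,168)],.06))
g=f[110:270,170:480]; cv2.imwrite("pics/crop1.png",cv2.resize(g[:,:,::-1],(775,400),interpolation=cv2.INTER_CUBIC))
E
```

```text
campos [ 0.28346285 -0.01339891  1.17008969] yaw 68.8136550804971
red [282. 392.] [-22.9  87.7] [31.4 17.6] 1.7 [  3 145  79]
red [ 11. 385.] [-12.1 771. ] [72.9 49.6] 7.0 [  7 171  61]
red [335. 353.] [ 73.5 -48.7] [152.8  41.3] 53.4 [  5 132  77]
red [  8. 323.] [136.5 797.4] [44.8 25.2] 76.4 [  3 157  70]
red [288. 203.] [462.4  92.3] [102.6  52.9] 52.1 [  0 189 144]
red [189. 181.] [518.  356.5] [51.4 39.9] 61.2 [  0 191 128]
red [355. 133.] [653.4 -95.7] [105.1  64.3] -82.4 [  1 193 144]
red [574.  86.] [ 799.4 -707.7] [124.7  46.9] 0.1 [  2 230 113]
blue [364. 201.] [ 467.1 -111.6] [98.1 52.2] 2.3 [112 171 118]
blue [316. 139.] [637.7  16. ] [103.4  61.3] -82.5 [112 168 120]
blue [533.  87.] [ 799. -587.] [121.8  46.7] -0.0 [108 183 102]
yellow [440. 306.] [ 193.9 -313.5] [140.7  72.9] -5.2 [ 30 194 141]
yellow [423. 238.] [ 369.7 -273.5] [98.1 51.5] 16.1 [ 30 202 145]
yellow [553.  92.] [ 798.5 -647. ] [124.8  47.1] -0.1 [ 25 250 142]
green [209. 243.] [350.8 292.9] [97.8 51.6] -67.2 [ 63 137  91]
green [597.  89.] [ 798.8 -767.9] [121.8  46.9] 0.1 [ 69 207 100]
pads
red [355. 133.] [665.  -98.3] [108.4  66.3] -82.4
blue [316. 139.] [648.8  16.9] [106.7  63.3] -82.5
grey [[ 0.51158465 -0.35495018]] cup [[0.55092334 0.21113772]]
```

View pics/crop1.png

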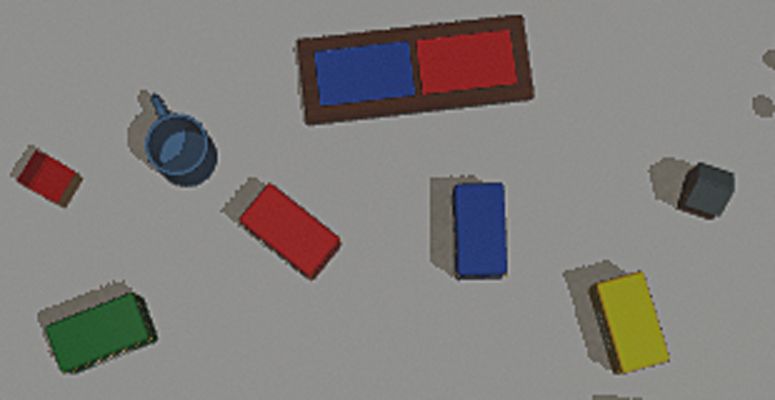

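Sizes match: the small yellow top measures about 98x52 mm and the big one 141x73 mm. The pads are 116 mm apart. Red tin first: moving above it.

Run:
```python
from h import *
plan(.462,.092,.25,-37.9)
```

```text
slide mm [-397.6 -371.9   53.5] spin -73.3 alt 106.7 q6 -0.12 t 0.2
```

Emit:
{"method": "arm_command", "body": {
  "increments": [
    {"slide": [-0.398, -0.372, 0.053], "spin": 107, "gripper": 1},
    {"slide": [-0.398, -0.372, 0.053], "spin": 107, "gripper": 1},
    {"slide": [-0.398, -0.372, 0.053], "spin": 107, "gripper": 1},
    {"slide": [-0.398, -0.372, 0.053], "spin": 107, "gripper": 1},
    {"slide": [-0.398, -0.372, 0.053], "spin": 107, "gripper": 1},
    {"slide": [-0.398, -0.372, 0.053], "spin": 107, "gripper": 1},
    {"slide": [-0.398, -0.372, 0.053], "spin": 107, "gripper": 1},
    {"slide": [-0.398, -0.372, 0.053], "spin": 107, "gripper": 1}
  ],
  "newtons": 40
}}

```text
t: 0.87
tool_pos: [0.3702, 0.2821, 0.2714]
tool_rot: [1.994, 2.427, 0.0]
contact_force: [1.2, 0.2, -0.0]
opening: 0.0853
grip_force: 0.0
```

Run:
```python
from h import *
plan(.462,.092,.25,-37.9)
```

```text
slide mm [-204.3   53.2   21.4] spin 49.1 alt -130.9 q6 0.3 t 0.8667
```

Emit:
{"method": "arm_command", "body": {
  "increments": [
    {"slide": [-0.2, 0.05, 0.02], "spin": 47, "gripper": 1},
    {"slide": [-0.2, 0.05, 0.02], "spin": 47, "gripper": 1},
    {"slide": [-0.2, 0.05, 0.02], "spin": 47, "gripper": 1},
    {"slide": [-0.2, 0.05, 0.02], "spin": 47, "gripper": 1},
    {"slide": [-0.2, 0.05, 0.02], "spin": 47, "gripper": 1},
    {"slide": [-0.2, 0.05, 0.02], "spin": 47, "gripper": 1},
    {"slide": [-0.2, 0.05, 0.02], "spin": 47, "gripper": 1},
    {"slide": [-0.2, 0.05, 0.02], "spin": 47, "gripper": 1}
  ]
}}

```text
t: 1.53
tool_pos: [0.459, 0.0969, 0.2513]
tool_rot: [-2.795, -1.434, 0.001]
contact_force: [-0.6, -0.9, 1.0]
opening: 0.0854
grip_force: 0.0
```

Run:
```python
from h import *
f,c=cam("wrist"); cv2.imwrite("pics/w1.png",f[:,:,::-1])
for k in("red",): [print(k,*b) for b in blobs(f,k,c,.05,amin=1500)]
print(status.get_obs()["tool_pos"],yaw(),np.abs(status.get_obs()["dq"]).max()); plan(.462,.092,.084,-37.9)
```

```text
red [595. 219.] [645.8 -68.2] [95.5 56.6] -82.4
red [334. 187.] [465.7  94.8] [97.4 52.3] 52.1
[0.45890389 0.09750294 0.25140384] -35.446434472688935 0.022988685756696367
slide mm [ -2.7   5.8 167.4] spin 2.5 alt -177.5 q6 0.67 t 1.5833
```

View pics/w1.png

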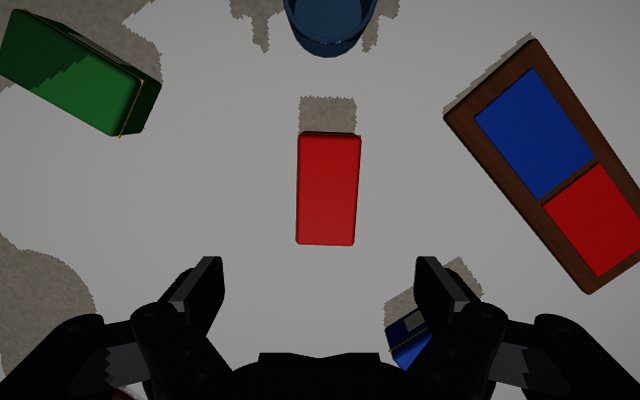

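The wrist view shows the red tin at (328,190), aligned between the fingers, with the pads at upper right. The two cameras agree within 4 mm, so I take the mean (464, 93.5).

Run:
```python
from h import *
plan(.464,.0935,.084,-37.9)
```

```text
slide mm [ -0.3   6.5 167.4] spin 2.5 alt -177.5 q6 0.67 t 1.5833
```

Emit:
{"method": "arm_command", "body": {
  "increments": [
    {"slide": [0, 0.006, 0.03], "spin": 2.5, "gripper": 1},
    {"slide": [0, 0.006, 0.06], "spin": 2.5, "gripper": 1},
    {"slide": [0, 0.006, 0.09], "spin": 2.5, "gripper": 1},
    {"slide": [0, 0.006, 0.12], "spin": 2.5, "gripper": 1},
    {"slide": [0, 0.006, 0.145], "spin": 2.5, "gripper": 1},
    {"slide": [0, 0.006, 0.165], "spin": 2.5, "gripper": 1},
    {"slide": [0, 0.006, 0.166], "spin": 2.5, "gripper": 1},
    {"slide": [0, 0.006, 0.166], "spin": 2.5, "gripper": 1}
  ]
}}

```text
t: 2.25
tool_pos: [0.4627, 0.0949, 0.0846]
tool_rot: [-2.821, -1.38, 0.004]
contact_force: [0.0, 0.8, 1.2]
opening: 0.0854
grip_force: 0.0
```

Emit:
{"method": "arm_command", "body": {
  "increments": [
    {"slide": [0, 0, 0], "gripper": -1},
    {"slide": [0, 0, 0], "gripper": -1},
    {"slide": [0, 0, 0], "gripper": -1},
    {"slide": [0, 0, 0], "gripper": -1},
    {"slide": [0, 0, 0], "gripper": -1},
    {"slide": [0, 0, 0], "gripper": -1},
    {"slide": [0, 0, 0], "gripper": -1},
    {"slide": [0, 0, 0], "gripper": -1}
  ],
  "newtons": 40
}}

```text
validation failed for argument at $.in...
```

Run:
```python
from h import *
o=status.get_obs(); print(o["opening"],o["grip_force"],o["tool_pos"],yaw(),o["contact_force"])
```

```text
0.08535718066251771 0.0 [0.46272404 0.09488812 0.08461725] -37.85160767852727 [0.03968181 0.80551108 1.21687791]
```

Emit:
{"method": "arm_command", "body": {
  "increments": [
    {"slide": [0, 0, 0], "spin": 0, "gripper": -1},
    {"slide": [0, 0, 0], "spin": 0, "gripper": -1},
    {"slide": [0, 0, 0], "spin": 0, "gripper": -1},
    {"slide": [0, 0, 0], "spin": 0, "gripper": -1},
    {"slide": [0, 0, 0], "spin": 0, "gripper": -1},
    {"slide": [0, 0, 0], "spin": 0, "gripper": -1},
    {"slide": [0, 0, 0], "spin": 0, "gripper": -1},
    {"slide": [0, 0, 0], "spin": 0, "gripper": -1}
  ],
  "newtons": 40
}}

```text
t: 2.92
tool_pos: [0.4655, 0.0946, 0.0879]
tool_rot: [2.822, 1.377, 0.006]
contact_force: [-0.8, -0.3, 6.6]
opening: 0.0535
grip_force: 43.6
```

Emit:
{"method": "arm_command", "body": {
  "increments": [
    {"slide": [0, 0, -0.02], "spin": 0, "gripper": -1},
    {"slide": [0, 0, -0.04], "spin": 0, "gripper": -1},
    {"slide": [0, 0, -0.07], "spin": 0, "gripper": -1},
    {"slide": [0, 0, -0.1], "spin": 0, "gripper": -1},
    {"slide": [0, 0, -0.1], "spin": 0, "gripper": -1},
    {"slide": [0, 0, -0.1], "spin": 0, "gripper": -1}
  ]
}}

```text
t: 3.42
tool_pos: [0.4649, 0.0945, 0.188]
tool_rot: [2.822, 1.377, 0.007]
contact_force: [-0.0, -0.5, -1.7]
opening: 0.0534
grip_force: 43.1
```

Run:
```python
from h import *
f,c=cam("wrist"); cv2.imwrite("pics/w2.png",f[:,:,::-1])
o=status.get_obs(); print(o["opening"],o["grip_force"],o["tool_pos"],yaw())
z=o["tool_pos"][2]-.0845+.05
f2,c2=cam("top")
[print(*b) for b in blobs(f,"red",c,z,amin=1500)]
print("top");[print(*b) for b in blobs(f2,"red",c2,.015) if 300<b[0][0]<400 and b[0][1]<170]
[print(*b) for b in blobs(f2,"blue",c2,.015) if 290<b[0][0]<400 and b[0][1]<170]
plan(.665,-.0983,.185,7.6)
```

```text
0.0533467465041564 43.05704891681671 [0.46373588 0.09440946 0.1858584 ] -37.98157074310597
[613. 226.] [563.9  51.7] [39.6 17.2] 67.4
[322. 280.] [472.9 105.1] [73.8 50.6] 52.2
top
[356. 133.] [664.5 -98.3] [108.4  65.9] -83.2
[316. 139.] [648.6  16.9] [106.7  63. ] -82.6
slide mm [-27.5 277.8  -0.8] spin -45.6 alt 134.4 q6 0.71 t 3.5167
```

View pics/w2.png

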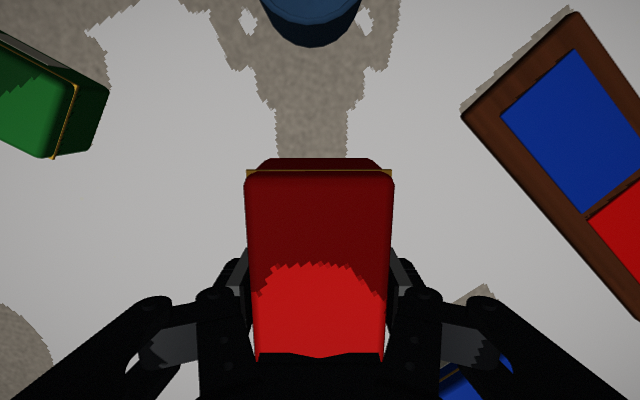

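The red tin is held squarely in view; its far edge at row 180 gives a centring offset of about 1 mm. The blue pad at (587,130) is fully in view for a cross-check.

Run:
```python
from h import *
f,c=cam("wrist")
[print(*b) for b in blobs(f,"blue",c,.015,amin=1500)]
plan(.666,-.097,.185,7.6)
```

```text
[585. 129.] [649.   17.5] [107.3  63.5] -82.4
slide mm [-25.7 278.   -1.8] spin -45.6 alt 134.4 q6 0.71 t 3.5667
```

Emit:
{"method": "arm_command", "body": {
  "increments": [
    {"slide": [-0.027, 0.277, -0.002], "spin": -45.6, "gripper": -1},
    {"slide": [-0.027, 0.277, -0.002], "spin": -45.6, "gripper": -1},
    {"slide": [-0.027, 0.277, -0.002], "spin": -45.6, "gripper": -1},
    {"slide": [-0.027, 0.277, -0.002], "spin": -45.6, "gripper": -1},
    {"slide": [-0.027, 0.277, -0.002], "spin": -45.6, "gripper": -1},
    {"slide": [-0.027, 0.277, -0.002], "spin": -45.6, "gripper": -1},
    {"slide": [-0.027, 0.277, -0.002], "spin": -45.6, "gripper": -1},
    {"slide": [-0.027, 0.277, -0.002], "spin": -45.6, "gripper": -1}
  ]
}}

```text
t: 4.23
tool_pos: [0.6675, -0.1014, 0.185]
tool_rot: [-2.072, -2.361, 0.003]
contact_force: [-0.8, 0.7, -1.1]
opening: 0.0528
grip_force: 43.3
```

Emit:
{"method": "arm_command", "body": {
  "increments": [
    {"slide": [0, 0, 0], "spin": 0, "gripper": -1},
    {"slide": [0, 0, 0], "spin": 0, "gripper": -1},
    {"slide": [0, 0, 0], "spin": 0, "gripper": -1}
  ]
}}

```text
t: 4.48
tool_pos: [0.6642, -0.0962, 0.1861]
tool_rot: [-2.067, -2.363, 0.002]
contact_force: [0.4, 0.2, -1.1]
opening: 0.0536
grip_force: 43.3
```

Run:
```python
from h import *
print(status.get_obs()["tool_pos"],yaw());plan(.6645,-.098,.103,7.6)
```

```text
[ 0.66421175 -0.09620865  0.18611808] 7.6471753443166035
slide mm [-1.9  0.3 83.1] spin 0.0 alt -180.0 q6 -0.39 t 4.4833
```

Emit:
{"method": "arm_command", "body": {
  "increments": [
    {"slide": [-0.002, 0, 0.025], "spin": 0, "gripper": -1},
    {"slide": [-0.002, 0, 0.05], "spin": 0, "gripper": -1},
    {"slide": [-0.002, 0, 0.07], "spin": 0, "gripper": -1},
    {"slide": [-0.002, 0, 0.08], "spin": 0, "gripper": -1},
    {"slide": [-0.002, 0, 0.082], "spin": 0, "gripper": -1},
    {"slide": [-0.002, 0, 0.083], "spin": 0, "gripper": -1},
    {"slide": [-0.002, 0, 0.083], "spin": 0, "gripper": -1}
  ]
}}

```text
t: 5.07
tool_pos: [0.6661, -0.099, 0.1057]
tool_rot: [2.068, 2.364, 0.001]
contact_force: [-0.9, 0.1, -2.2]
opening: 0.0538
grip_force: 43.5
```

Emit:
{"method": "arm_command", "body": {
  "increments": [
    {"slide": [0, 0, 0.001], "spin": 0, "gripper": -1},
    {"slide": [0, 0, 0.001], "spin": 0, "gripper": -1}
  ]
}}

```text
t: 5.23
tool_pos: [0.6663, -0.0994, 0.1048]
tool_rot: [2.068, 2.363, 0.001]
contact_force: [0.3, -0.1, -0.9]
opening: 0.0534
grip_force: 43.5
```

Emit:
{"method": "arm_command", "body": {
  "increments": [
    {"slide": [-0.001, 0.001, 0.002], "spin": 0, "gripper": -1},
    {"slide": [-0.001, 0.001, 0.002], "spin": 0, "gripper": -1},
    {"slide": [-0.001, 0.001, 0.002], "spin": 0, "gripper": -1}
  ]
}}

```text
t: 5.48
tool_pos: [0.6676, -0.1004, 0.1028]
tool_rot: [2.068, 2.363, 0.001]
contact_force: [-0.7, 0.2, 4.2]
opening: 0.0533
grip_force: 44.0
```

Emit:
{"method": "arm_command", "body": {
  "increments": [
    {"slide": [0, 0, 0.0015], "spin": 0, "gripper": -1},
    {"slide": [0, 0, 0.0015], "spin": 0, "gripper": -1},
    {"slide": [0, 0, 0.0015], "spin": 0, "gripper": -1}
  ]
}}

```text
t: 5.73
tool_pos: [0.6677, -0.1004, 0.1028]
tool_rot: [2.069, 2.363, 0.001]
contact_force: [-3.9, 1.2, 9.7]
opening: 0.054
grip_force: 44.9
```

Touchdown felt at 9.7 N, about 3 mm off. I'll correct with a small lift and then release.

Emit:
{"method": "arm_command", "body": {
  "increments": [
    {"slide": [0, 0, -0.004], "spin": 0, "gripper": -1},
    {"slide": [0.003, -0.003, -0.004], "spin": 0, "gripper": -1},
    {"slide": [0.003, -0.003, -0.004], "spin": 0, "gripper": -1},
    {"slide": [0.003, -0.003, -0.002], "spin": 0, "gripper": -1},
    {"slide": [0.003, -0.003, -0.001], "spin": 0, "gripper": -1},
    {"slide": [0.003, -0.003, -0.001], "spin": 0, "gripper": -1}
  ]
}}

```text
t: 6.23
tool_pos: [0.6634, -0.0975, 0.1028]
tool_rot: [-2.068, -2.363, 0.001]
contact_force: [-6.8, 1.1, 10.7]
opening: 0.0536
grip_force: 44.8
```

Run:
```python
from h import *
plan(.6645,-.098,.103,7.6);print(status.get_obs()["tool_pos"],status.get_obs()["contact_force"])
```

```text
slide mm [-0.7  1.1 -0.2] spin 0.0 alt -180.0 q6 -0.39 t 6.2333
[ 0.66335709 -0.09745906  0.10279219] [-6.77183673  1.12528854 10.65477163]
```

Emit:
{"method": "arm_command", "body": {
  "increments": [
    {"slide": [0, 0, 0], "spin": 0, "gripper": 1},
    {"slide": [0, 0, 0], "spin": 0, "gripper": 1},
    {"slide": [0, 0, 0], "spin": 0, "gripper": 1},
    {"slide": [0, 0, 0], "spin": 0, "gripper": 1},
    {"slide": [0, 0, 0], "spin": 0, "gripper": 1},
    {"slide": [0, 0, -0.03], "spin": 0, "gripper": 1},
    {"slide": [0, 0, -0.06], "spin": 0, "gripper": 1},
    {"slide": [0, 0, -0.1], "spin": 0, "gripper": 1}
  ]
}}

```text
t: 6.9
tool_pos: [0.6618, -0.0972, 0.1985]
tool_rot: [-2.065, -2.36, 0.005]
contact_force: [1.1, 0.3, -0.3]
opening: 0.0854
grip_force: 0.0
```

Emit:
{"method": "arm_command", "body": {
  "increments": [
    {"slide": [0, 0, -0.05], "spin": 0, "gripper": 1},
    {"slide": [0, 0, -0.05], "spin": 0, "gripper": 1},
    {"slide": [0, 0, -0.05], "spin": 0, "gripper": 1},
    {"slide": [0, 0, -0.05], "spin": 0, "gripper": 1}
  ]
}}

```text
t: 7.23
tool_pos: [0.6638, -0.0977, 0.2518]
tool_rot: [2.068, 2.363, 0.001]
contact_force: [0.1, 0.8, -0.3]
opening: 0.0853
grip_force: 0.0
```

Run:
```python
from h import *
f,c=cam("wrist");[print("w red",*b) for b in blobs(f,"red",c,.065,amin=1500)]
[print("w blue",*b) for b in blobs(f,"blue",c,.015,amin=1500)]
f,c=cam("top");[print("t red",*b) for b in blobs(f,"red",c,.065) if 300<b[0][0]<420 and b[0][1]<200]
o=status.get_obs();print(o["tool_pos"],o["opening"])
plan(.468,-.111,.23,92.3)
```

```text
w red [327. 191.] [664.1 -96.9] [97.2 54.6] -82.3
w blue [ 85. 181.] [ 446.6 -121.7] [109.4  58.2] 2.3
w blue [320.  75.] [650.5  12.1] [97.  63.2] -82.5
t red [361. 103.] [ 737.9 -103.9] [128.6  47.9] 71.0
t red [395.  88.] [ 789.8 -203. ] [275.9  24.6] -14.5
t red [374.  55.] [ 881.3 -144.5] [124.1 119.9] 75.8
t red [340.  70.] [832.1 -48.1] [277.6  26. ] -15.3
[ 0.66256981 -0.0973681   0.24847411] 0.08516390788750818
slide mm [  12.2 -194.6   19.2] spin -84.7 alt 95.3 q6 -0.39 t 7.3333
```

Red is placed within about 1 mm. Next is blue.

Emit:
{"method": "arm_command", "body": {
  "increments": [
    {"slide": [0.012, -0.195, 0.02], "spin": -84.7, "gripper": 1},
    {"slide": [0.012, -0.195, 0.02], "spin": -84.7, "gripper": 1},
    {"slide": [0.012, -0.195, 0.02], "spin": -84.7, "gripper": 1},
    {"slide": [0.012, -0.195, 0.02], "spin": -84.7, "gripper": 1},
    {"slide": [0.012, -0.195, 0.02], "spin": -84.7, "gripper": 1},
    {"slide": [0.012, -0.195, 0.02], "spin": -84.7, "gripper": 1},
    {"slide": [0.012, -0.195, 0.02], "spin": -84.7, "gripper": 1},
    {"slide": [0.012, -0.195, 0.02], "spin": -84.7, "gripper": 1}
  ]
}}

```text
t: 8.0
tool_pos: [0.4669, -0.1111, 0.2284]
tool_rot: [-0.673, -3.064, -0.001]
contact_force: [0.3, -0.5, 0.0]
opening: 0.0858
grip_force: 0.0
```

Emit:
{"method": "arm_command", "body": {
  "increments": [
    {"slide": [0, 0, 0], "spin": -28, "gripper": 1},
    {"slide": [0, 0, 0], "spin": -28, "gripper": 1},
    {"slide": [0, 0, 0], "spin": -28, "gripper": 1},
    {"slide": [0, 0, 0], "spin": -28, "gripper": 1},
    {"slide": [0, 0, 0], "spin": -28, "gripper": 1},
    {"slide": [0, 0, 0], "spin": -28, "gripper": 1},
    {"slide": [0, 0, 0], "spin": -28, "gripper": 1}
  ]
}}

```text
t: 8.58
tool_pos: [0.4681, -0.1113, 0.2298]
tool_rot: [0.076, -3.138, -0.002]
contact_force: [-0.4, 0.5, -0.3]
opening: 0.0855
grip_force: 0.0
```

Run:
```python
from h import *
f,c=cam("wrist");[print("w blue",*b) for b in blobs(f,"blue",c,.05,amin=1500)]
o=status.get_obs();print(o["tool_pos"],yaw())
plan(.468,-.111,.086,92.3)
```

```text
w blue [324. 215.] [ 467.2 -112.2] [96.6 51.5] 2.3
[ 0.46830099 -0.11139211  0.23014191] 92.80210820466456
slide mm [1.000e-01 3.000e-01 1.441e+02] spin 0.5 alt -179.5 q6 -2.01 t 8.6333
```

Emit:
{"method": "arm_command", "body": {
  "increments": [
    {"slide": [0.001, 0, 0.03], "spin": 0.5, "gripper": 1},
    {"slide": [0.001, 0, 0.06], "spin": 0.5, "gripper": 1},
    {"slide": [0.001, 0, 0.09], "spin": 0.5, "gripper": 1},
    {"slide": [0.001, 0, 0.12], "spin": 0.5, "gripper": 1},
    {"slide": [0.001, 0, 0.135], "spin": 0.5, "gripper": 1},
    {"slide": [0.001, 0, 0.144], "spin": 0.5, "gripper": 1},
    {"slide": [0.001, 0, 0.144], "spin": 0.5, "gripper": 1},
    {"slide": [0.001, 0, 0.144], "spin": 0.5, "gripper": 1}
  ]
}}

```text
t: 9.3
tool_pos: [0.4679, -0.1117, 0.0875]
tool_rot: [-0.065, 3.141, -0.0]
contact_force: [0.5, -0.2, -0.0]
opening: 0.0855
grip_force: 0.0
```

Emit:
{"method": "arm_command", "body": {
  "increments": [
    {"slide": [0, 0, 0], "spin": 0, "gripper": -1},
    {"slide": [0, 0, 0], "spin": 0, "gripper": -1},
    {"slide": [0, 0, 0], "spin": 0, "gripper": -1},
    {"slide": [0, 0, 0], "spin": 0, "gripper": -1},
    {"slide": [0, 0, 0], "spin": 0, "gripper": -1},
    {"slide": [0, 0, 0], "spin": 0, "gripper": -1},
    {"slide": [0, 0, 0], "spin": 0, "gripper": -1},
    {"slide": [0, 0, 0], "spin": 0, "gripper": -1}
  ]
}}

```text
t: 9.97
tool_pos: [0.4689, -0.1122, 0.0889]
tool_rot: [-0.066, 3.138, -0.002]
contact_force: [-0.4, 0.1, 6.5]
opening: 0.0536
grip_force: 44.6
```

Emit:
{"method": "arm_command", "body": {
  "increments": [
    {"slide": [0, 0, -0.02], "spin": 0, "gripper": -1},
    {"slide": [0, 0, -0.04], "spin": 0, "gripper": -1},
    {"slide": [0, 0, -0.07], "spin": 0, "gripper": -1},
    {"slide": [0, 0, -0.1], "spin": 0, "gripper": -1},
    {"slide": [0, 0, -0.12], "spin": 0, "gripper": -1},
    {"slide": [0, 0, -0.12], "spin": 0, "gripper": -1},
    {"slide": [0, 0, -0.12], "spin": 0, "gripper": -1}
  ]
}}

```text
t: 10.55
tool_pos: [0.4679, -0.1116, 0.2077]
tool_rot: [-0.066, 3.139, -0.001]
contact_force: [-0.7, 0.4, -2.9]
opening: 0.0536
grip_force: 43.7
```

Run:
```python
from h import *
plan(.649,.0172,.205,7.6); print(status.get_obs()["opening"])
```

```text
slide mm [-186.4  121.1    2.9] spin 84.8 alt -95.2 q6 -2.0 t 10.55
0.053569661333100045
```

Emit:
{"method": "arm_command", "body": {
  "increments": [
    {"slide": [-0.186, 0.121, 0], "spin": 84.8, "gripper": -1},
    {"slide": [-0.186, 0.121, 0], "spin": 84.8, "gripper": -1},
    {"slide": [-0.186, 0.121, 0], "spin": 84.8, "gripper": -1},
    {"slide": [-0.186, 0.121, 0], "spin": 84.8, "gripper": -1},
    {"slide": [-0.186, 0.121, 0], "spin": 84.8, "gripper": -1},
    {"slide": [-0.186, 0.121, 0], "spin": 84.8, "gripper": -1},
    {"slide": [-0.186, 0.121, 0], "spin": 84.8, "gripper": -1},
    {"slide": [-0.186, 0.121, 0], "spin": 84.8, "gripper": -1}
  ]
}}

```text
t: 11.22
tool_pos: [0.6478, 0.0184, 0.2028]
tool_rot: [-1.435, -2.788, 0.004]
contact_force: [-0.6, -0.5, -2.8]
opening: 0.0536
grip_force: 43.6
```

Emit:
{"method": "arm_command", "body": {
  "increments": [
    {"slide": [0, 0, 0], "spin": 28, "gripper": -1},
    {"slide": [0, 0, 0], "spin": 28, "gripper": -1},
    {"slide": [0, 0, 0], "spin": 28, "gripper": -1},
    {"slide": [0, 0, 0], "spin": 28, "gripper": -1},
    {"slide": [0, 0, 0], "spin": 28, "gripper": -1},
    {"slide": [0, 0, 0], "spin": 28, "gripper": -1},
    {"slide": [0, 0, 0], "spin": 28, "gripper": -1}
  ]
}}

```text
t: 11.8
tool_pos: [0.6476, 0.0172, 0.2051]
tool_rot: [-2.061, -2.367, 0.003]
contact_force: [0.2, 0.1, -2.0]
opening: 0.0537
grip_force: 43.6
```

Run:
```python
from h import *
plan(.649,.0172,.106,7.6); print(status.get_obs()["tool_pos"])
```

```text
slide mm [-0.2  1.7 99.1] spin 0.3 alt -179.7 q6 -0.23 t 11.8
[0.64758687 0.01717929 0.20508329]
```

Emit:
{"method": "arm_command", "body": {
  "increments": [
    {"slide": [0, 0.001, 0.03], "spin": 0.3, "gripper": -1},
    {"slide": [0, 0.001, 0.06], "spin": 0.3, "gripper": -1},
    {"slide": [0, 0.001, 0.085], "spin": 0.3, "gripper": -1},
    {"slide": [0, 0.001, 0.096], "spin": 0.3, "gripper": -1},
    {"slide": [0, 0.001, 0.099], "spin": 0.3, "gripper": -1},
    {"slide": [0, 0.001, 0.101], "spin": 0.3, "gripper": -1},
    {"slide": [0, 0.001, 0.102], "spin": 0.3, "gripper": -1},
    {"slide": [0, 0.001, 0.103], "spin": 0.3, "gripper": -1}
  ]
}}

```text
t: 12.47
tool_pos: [0.6507, 0.0171, 0.1062]
tool_rot: [2.07, 2.36, 0.003]
contact_force: [0.3, 0.2, -0.8]
opening: 0.0536
grip_force: 43.7
```

Run:
```python
from h import *
plan(.649,.0172,.103,7.6); print(status.get_obs()["tool_pos"],status.get_obs()["contact_force"])
```

```text
slide mm [ 0.3 -1.7  3.2] spin -0.1 alt 179.9 q6 -0.22 t 12.4667
[0.65073534 0.01714806 0.1062172 ] [ 0.27815865  0.16600698 -0.77209591]
```

Emit:
{"method": "arm_command", "body": {
  "increments": [
    {"slide": [0, -0.001, 0.001], "spin": 0, "gripper": -1},
    {"slide": [0, -0.001, 0.002], "spin": 0, "gripper": -1},
    {"slide": [0, -0.001, 0.003], "spin": 0, "gripper": -1},
    {"slide": [0, -0.001, 0.004], "spin": 0, "gripper": -1},
    {"slide": [0, -0.001, 0.004], "spin": 0, "gripper": -1}
  ]
}}

```text
t: 12.88
tool_pos: [0.6494, 0.0171, 0.1039]
tool_rot: [2.071, 2.361, 0.001]
contact_force: [-6.0, 0.9, 11.5]
opening: 0.0532
grip_force: 45.2
```

Run:
```python
from h import *
plan(.649,.0172,.103,7.6); print(status.get_obs()["tool_pos"],status.get_obs()["contact_force"])
```

```text
slide mm [ 0.1 -0.4  0.9] spin -0.1 alt 179.9 q6 -0.22 t 12.8833
[0.64938271 0.01711586 0.103933  ] [-6.02434858  0.91056343 11.52365842]
```

Seated. Release, rise and check.

Emit:
{"method": "arm_command", "body": {
  "increments": [
    {"slide": [0, 0, 0], "spin": 0, "gripper": 1},
    {"slide": [0, 0, 0], "spin": 0, "gripper": 1},
    {"slide": [0, 0, 0], "spin": 0, "gripper": 1},
    {"slide": [0, 0, 0], "spin": 0, "gripper": 1},
    {"slide": [0, 0, 0], "spin": 0, "gripper": 1},
    {"slide": [0, 0, -0.03], "spin": 0, "gripper": 1},
    {"slide": [0, 0, -0.06], "spin": 0, "gripper": 1},
    {"slide": [0, 0, -0.1], "spin": 0, "gripper": 1}
  ]
}}

```text
t: 13.55
tool_pos: [0.6465, 0.0172, 0.1976]
tool_rot: [-2.069, -2.357, 0.006]
contact_force: [0.7, 0.1, -0.1]
opening: 0.0854
grip_force: 0.0
```

Emit:
{"method": "arm_command", "body": {
  "increments": [
    {"slide": [0, 0, -0.05], "spin": 0, "gripper": 1},
    {"slide": [0, 0, -0.05], "spin": 0, "gripper": 1},
    {"slide": [0, 0, -0.05], "spin": 0, "gripper": 1},
    {"slide": [0, 0, -0.05], "spin": 0, "gripper": 1}
  ]
}}

```text
t: 13.88
tool_pos: [0.6486, 0.0171, 0.2506]
tool_rot: [2.071, 2.361, 0.001]
contact_force: [-0.6, 0.3, -0.4]
opening: 0.0853
grip_force: 0.0
```

Run:
```python
from h import *
f,c=cam("wrist");[print("w blue",*b) for b in blobs(f,"blue",c,.065,amin=1500)]
[print("w red",*b) for b in blobs(f,"red",c,.065,amin=1500)]
cv2.imwrite("pics/w3.png",f[:,:,::-1])
plan(.371,-.272,.25,106)
```

```text
w blue [328. 195.] [649.   18.8] [95.7 51.8] -82.6
w red [325. 322.] [663.6 -91.9] [91.1 55. ] -82.3
slide mm [-250.8 -312.    -0.8] spin 81.5 alt -98.5 q6 -0.22 t 13.9333
```

View pics/w3.png

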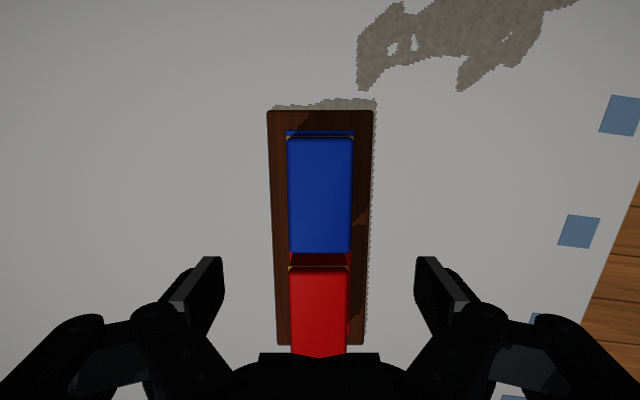

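Both tins are on their pads: blue at (320,195), red at (318,312), with a slim gap between. Next is yellow.

Emit:
{"method": "arm_command", "body": {
  "increments": [
    {"slide": [-0.251, -0.312, 0], "spin": 81.5, "gripper": 1},
    {"slide": [-0.251, -0.312, 0], "spin": 81.5, "gripper": 1},
    {"slide": [-0.251, -0.312, 0], "spin": 81.5, "gripper": 1},
    {"slide": [-0.251, -0.312, 0], "spin": 81.5, "gripper": 1},
    {"slide": [-0.251, -0.312, 0], "spin": 81.5, "gripper": 1},
    {"slide": [-0.251, -0.312, 0], "spin": 81.5, "gripper": 1},
    {"slide": [-0.251, -0.312, 0], "spin": 81.5, "gripper": 1},
    {"slide": [-0.251, -0.312, 0], "spin": 81.5, "gripper": 1}
  ]
}}

```text
t: 14.6
tool_pos: [0.4155, -0.224, 0.2471]
tool_rot: [-2.95, -1.069, 0.004]
contact_force: [-0.1, -1.4, 0.6]
opening: 0.0853
grip_force: 0.0
```

Run:
```python
from h import *
plan(.371,-.272,.235,-74)
```

```text
slide mm [-64.9   8.4  12.2] spin 23.8 alt -156.2 q6 0.22 t 14.6
```

Emit:
{"method": "arm_command", "body": {
  "increments": [
    {"slide": [-0.064, 0.008, 0.012], "spin": 23, "gripper": 1},
    {"slide": [-0.064, 0.008, 0.012], "spin": 23, "gripper": 1},
    {"slide": [-0.064, 0.008, 0.012], "spin": 23, "gripper": 1},
    {"slide": [-0.064, 0.008, 0.012], "spin": 23, "gripper": 1},
    {"slide": [-0.064, 0.008, 0.012], "spin": 23, "gripper": 1},
    {"slide": [-0.064, 0.008, 0.012], "spin": 23, "gripper": 1},
    {"slide": [-0.064, 0.008, 0.012], "spin": 23, "gripper": 1}
  ]
}}

```text
t: 15.18
tool_pos: [0.374, -0.2706, 0.2367]
tool_rot: [-3.104, -0.471, 0.002]
contact_force: [1.1, 0.5, -0.2]
opening: 0.0854
grip_force: 0.0
```

Run:
```python
from h import *
f,c=cam("wrist");[print("w y",*b) for b in blobs(f,"yellow",c,.05,amin=1500)]
print(status.get_obs()["tool_pos"],yaw()); plan(.371,-.272,.087,-74)
cv2.imwrite("pics/w4.png",f[:,:,::-1])
```

```text
w y [323. 342.] [ 239.7 -317.3] [80.4 32.9] -83.1
w y [328. 193.] [ 371.5 -274. ] [96.5 50.7] 15.9
[ 0.37421039 -0.2706658   0.23708611] -72.7556481784647
slide mm [ -3.3   0.6 150.1] spin 1.2 alt -178.8 q6 0.48 t 15.2333
```

View pics/w4.png

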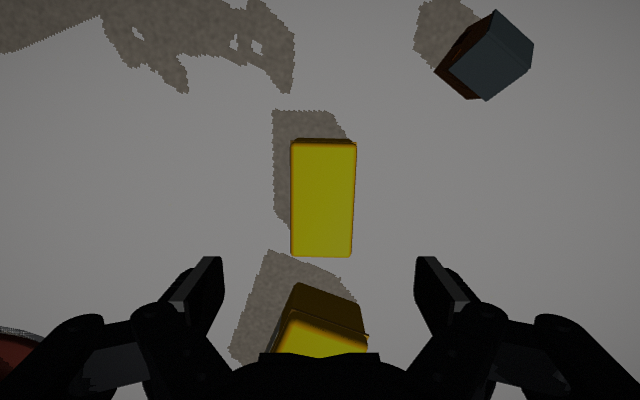

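The yellow tin of the right size is at (323,198); the oversize one is behind it at (323,330), clear of the gripper body.

Emit:
{"method": "arm_command", "body": {
  "increments": [
    {"slide": [-0.0035, 0.002, 0.03], "spin": 1.2, "gripper": 1},
    {"slide": [-0.0035, 0.002, 0.06], "spin": 1.2, "gripper": 1},
    {"slide": [-0.0035, 0.002, 0.09], "spin": 1.2, "gripper": 1},
    {"slide": [-0.0035, 0.002, 0.12], "spin": 1.2, "gripper": 1},
    {"slide": [-0.0035, 0.002, 0.14], "spin": 1.2, "gripper": 1},
    {"slide": [-0.0035, 0.002, 0.15], "spin": 1.2, "gripper": 1},
    {"slide": [-0.0035, 0.002, 0.15], "spin": 1.2, "gripper": 1},
    {"slide": [-0.0035, 0.002, 0.15], "spin": 1.2, "gripper": 1}
  ]
}}

```text
t: 15.9
tool_pos: [0.3718, -0.2741, 0.0884]
tool_rot: [-3.111, -0.437, 0.0]
contact_force: [0.0, 0.1, 0.7]
opening: 0.0855
grip_force: 0.0
```

Emit:
{"method": "arm_command", "body": {
  "increments": [
    {"slide": [0, 0, 0], "spin": 0, "gripper": -1},
    {"slide": [0, 0, 0], "spin": 0, "gripper": -1},
    {"slide": [0, 0, 0], "spin": 0, "gripper": -1},
    {"slide": [0, 0, 0], "spin": 0, "gripper": -1},
    {"slide": [0, 0, 0], "spin": 0, "gripper": -1},
    {"slide": [0, 0, 0], "spin": 0, "gripper": -1},
    {"slide": [0, 0, 0], "spin": 0, "gripper": -1},
    {"slide": [0, 0, 0], "spin": 0, "gripper": -1}
  ]
}}

```text
t: 16.57
tool_pos: [0.3725, -0.2749, 0.09]
tool_rot: [3.109, 0.436, 0.003]
contact_force: [-0.5, 1.0, 6.5]
opening: 0.0534
grip_force: 44.1
```

Emit:
{"method": "arm_command", "body": {
  "increments": [
    {"slide": [0, 0, -0.02], "spin": 0, "gripper": -1},
    {"slide": [0, 0, -0.04], "spin": 0, "gripper": -1},
    {"slide": [0, 0, -0.07], "spin": 0, "gripper": -1},
    {"slide": [0, 0, -0.1], "spin": 0, "gripper": -1},
    {"slide": [0, 0, -0.13], "spin": 0, "gripper": -1},
    {"slide": [0, 0, -0.15], "spin": 0, "gripper": -1},
    {"slide": [0, 0, -0.15], "spin": 0, "gripper": -1},
    {"slide": [0, 0, -0.15], "spin": 0, "gripper": -1}
  ]
}}

```text
t: 17.23
tool_pos: [0.3718, -0.2744, 0.2389]
tool_rot: [3.109, 0.436, 0.002]
contact_force: [-0.7, 0.5, -2.8]
opening: 0.0537
grip_force: 43.6
```

Run:
```python
from h import *
plan(.6566,-.0395,.25,7.6); o=status.get_obs();print(o["tool_pos"],o["opening"],o["q"])
```

```text
slide mm [ 338.5 -147.5  -11. ] spin -81.6 alt 98.4 q6 0.49 t 17.2333
[ 0.37175412 -0.27441284  0.23889783] 0.0536568499353595 [-7.97124902e-01 -3.07414625e-01  2.05010604e+00 -7.91331500e-05
  1.39621814e+00  4.94990486e-01]
```

Emit:
{"method": "arm_command", "body": {
  "increments": [
    {"slide": [0.338, -0.147, -0.011], "spin": -81.6, "gripper": -1},
    {"slide": [0.338, -0.147, -0.011], "spin": -81.6, "gripper": -1},
    {"slide": [0.338, -0.147, -0.011], "spin": -81.6, "gripper": -1},
    {"slide": [0.338, -0.147, -0.011], "spin": -81.6, "gripper": -1},
    {"slide": [0.338, -0.147, -0.011], "spin": -81.6, "gripper": -1},
    {"slide": [0.338, -0.147, -0.011], "spin": -81.6, "gripper": -1},
    {"slide": [0.338, -0.147, -0.011], "spin": -81.6, "gripper": -1},
    {"slide": [0.338, -0.147, -0.011], "spin": -81.6, "gripper": -1}
  ]
}}

```text
t: 17.9
tool_pos: [0.6287, -0.0603, 0.2439]
tool_rot: [-2.512, -1.88, 0.006]
contact_force: [1.2, -0.5, -1.4]
opening: 0.0532
grip_force: 43.4
```

Run:
```python
from h import *
plan(.6566,-.0395,.25,7.6)
```

```text
slide mm [27.8 20.9 -6.2] spin -24.0 alt 156.0 q6 0.07 t 17.9
```

Emit:
{"method": "arm_command", "body": {
  "increments": [
    {"slide": [0.024, 0.019, -0.006], "spin": -24, "gripper": -1},
    {"slide": [0.024, 0.019, -0.006], "spin": -24, "gripper": -1},
    {"slide": [0.024, 0.019, -0.006], "spin": -24, "gripper": -1},
    {"slide": [0.024, 0.019, -0.006], "spin": -24, "gripper": -1},
    {"slide": [0.024, 0.019, -0.006], "spin": -24, "gripper": -1},
    {"slide": [0.024, 0.019, -0.006], "spin": -24, "gripper": -1},
    {"slide": [0.024, 0.019, -0.006], "spin": -24, "gripper": -1}
  ]
}}

```text
t: 18.48
tool_pos: [0.6531, -0.0448, 0.2519]
tool_rot: [-2.076, -2.354, 0.003]
contact_force: [-0.4, -0.5, -3.2]
opening: 0.0533
grip_force: 43.7
```

Run:
```python
from h import *
print(status.get_obs()["tool_pos"]);plan(.6566,-.0395,.162,7.6)
```

```text
[ 0.65305867 -0.04480012  0.25194969]
slide mm [ 4.7  4.4 89.9] spin -0.4 alt 179.6 q6 -0.31 t 18.4833
```

Emit:
{"method": "arm_command", "body": {
  "increments": [
    {"slide": [0.005, 0.003, 0.02], "spin": -0.4, "gripper": -1},
    {"slide": [0.005, 0.003, 0.05], "spin": -0.4, "gripper": -1},
    {"slide": [0.005, 0.003, 0.075], "spin": -0.4, "gripper": -1},
    {"slide": [0.005, 0.003, 0.086], "spin": -0.4, "gripper": -1},
    {"slide": [0.005, 0.003, 0.089], "spin": -0.4, "gripper": -1},
    {"slide": [0.005, 0.003, 0.09], "spin": -0.4, "gripper": -1},
    {"slide": [0.005, 0.003, 0.091], "spin": -0.4, "gripper": -1},
    {"slide": [0.005, 0.003, 0.091], "spin": -0.4, "gripper": -1}
  ]
}}

```text
t: 19.15
tool_pos: [0.6573, -0.0397, 0.1652]
tool_rot: [2.066, 2.362, 0.003]
contact_force: [-0.0, -0.2, -2.1]
opening: 0.0532
grip_force: 43.6
```

Run:
```python
from h import *
print(status.get_obs()["tool_pos"],status.get_obs()["contact_force"]);plan(.6566,-.0395,.153,7.6)
```

```text
[ 0.65728031 -0.03972241  0.16522083] [-0.037115   -0.23297799 -2.06606465]
slide mm [ 0.3 -0.7 12.2] spin 0.1 alt -179.9 q6 -0.31 t 19.15
```

Emit:
{"method": "arm_command", "body": {
  "increments": [
    {"slide": [0, -0.001, 0.005], "spin": 0, "gripper": -1},
    {"slide": [0, -0.001, 0.008], "spin": 0, "gripper": -1},
    {"slide": [0, -0.001, 0.009], "spin": 0, "gripper": -1},
    {"slide": [0, -0.001, 0.01], "spin": 0, "gripper": -1},
    {"slide": [0, -0.001, 0.011], "spin": 0, "gripper": -1},
    {"slide": [0, -0.001, 0.0115], "spin": 0, "gripper": -1},
    {"slide": [0, -0.001, 0.0115], "spin": 0, "gripper": -1}
  ]
}}

```text
t: 19.73
tool_pos: [0.6557, -0.0398, 0.1551]
tool_rot: [2.067, 2.365, -0.0]
contact_force: [-6.7, -0.2, 12.2]
opening: 0.0537
grip_force: 45.3
```

Run:
```python
from h import *
print(status.get_obs()["tool_pos"],status.get_obs()["contact_force"]);plan(.6566,-.0395,.153,7.6)
```

```text
[ 0.6557336  -0.03977538  0.15507414] [-6.74999109 -0.17575228 12.16954063]
slide mm [0.2 0.9 2.1] spin 0.1 alt -179.9 q6 -0.31 t 19.7333
```

Contact at the expected height. Release and rise.

Emit:
{"method": "arm_command", "body": {
  "increments": [
    {"slide": [0, 0, -0.001], "spin": 0, "gripper": 1},
    {"slide": [0, 0, -0.001], "spin": 0, "gripper": 1},
    {"slide": [0, 0, -0.001], "spin": 0, "gripper": 1},
    {"slide": [0, 0, -0.001], "spin": 0, "gripper": 1},
    {"slide": [0, 0, -0.001], "spin": 0, "gripper": 1},
    {"slide": [0, 0, -0.03], "spin": 0, "gripper": 1},
    {"slide": [0, 0, -0.06], "spin": 0, "gripper": 1},
    {"slide": [0, 0, -0.1], "spin": 0, "gripper": 1}
  ]
}}

```text
t: 20.4
tool_pos: [0.6535, -0.0393, 0.2488]
tool_rot: [-2.064, -2.36, 0.006]
contact_force: [-0.4, 1.2, -1.1]
opening: 0.0851
grip_force: 0.0
```

Emit:
{"method": "arm_command", "body": {
  "increments": [
    {"slide": [0, 0, -0.04], "spin": 0, "gripper": 1},
    {"slide": [0, 0, -0.04], "spin": 0, "gripper": 1},
    {"slide": [0, 0, -0.04], "spin": 0, "gripper": 1},
    {"slide": [0, 0, -0.04], "spin": 0, "gripper": 1}
  ]
}}

```text
t: 20.73
tool_pos: [0.6551, -0.0396, 0.2914]
tool_rot: [-2.068, -2.365, 0.0]
contact_force: [0.3, 0.7, -0.2]
opening: 0.0852
grip_force: 0.0
```

Run:
```python
from h import *
f,c=cam("wrist");[print("w y",*b) for b in blobs(f,"yellow",c,.115,amin=1500)]
for k in("red","blue"):[print("w",k,*b) for b in blobs(f,k,c,.065,amin=700)]
cv2.imwrite("pics/w5.png",f[:,:,::-1])
plan(.518,.357,.28,-29); plan(.6,.2,.28,-29)
```

```text
w y [331. 183.] [655.6 -40. ] [95.6 51.5] -82.4
w red [324. 270.] [ 668.4 -128.3] [54.7 31.8] 7.6
w blue [316. 103.] [646.   38.2] [55.8 52.4] -82.3
slide mm [411.2 -82.5  10.3] spin 36.7 alt -143.3 q6 -0.31 t 20.7833
slide mm [244.6 -22.1  10.1] spin 36.7 alt -143.3 q6 -0.31 t 20.7833
```

View pics/w5.png

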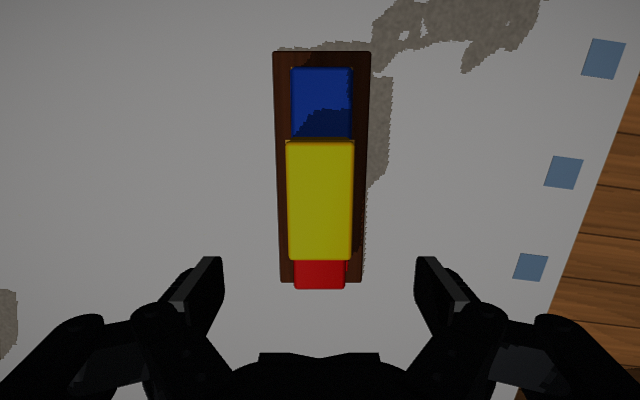

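The bridge is good: yellow at (320,200) sits across both tins. Now the house.

Emit:
{"method": "arm_command", "body": {
  "increments": [
    {"slide": [0.411, -0.082, 0.01], "spin": 36.7, "gripper": 1},
    {"slide": [0.411, -0.082, 0.01], "spin": 36.7, "gripper": 1},
    {"slide": [0.411, -0.082, 0.01], "spin": 36.7, "gripper": 1},
    {"slide": [0.411, -0.082, 0.01], "spin": 36.7, "gripper": 1},
    {"slide": [0.411, -0.082, 0.01], "spin": 36.7, "gripper": 1},
    {"slide": [0.411, -0.082, 0.01], "spin": 36.7, "gripper": 1},
    {"slide": [0.411, -0.082, 0.01], "spin": 36.7, "gripper": 1},
    {"slide": [0.411, -0.082, 0.01], "spin": 36.7, "gripper": 1}
  ]
}}

```text
t: 21.45
tool_pos: [0.5468, 0.2724, 0.2809]
tool_rot: [-2.707, -1.593, 0.006]
contact_force: [0.5, -0.4, 0.7]
opening: 0.0853
grip_force: 0.0
```

Run:
```python
from h import *
plan(.518,.357,.26,-29)
```

```text
slide mm [ 60.1 -66.2  20.9] spin -0.0 alt 180.0 q6 0.85 t 21.45
```

Emit:
{"method": "arm_command", "body": {
  "increments": [
    {"slide": [0.055, -0.062, 0.02], "spin": 0, "gripper": 1},
    {"slide": [0.055, -0.062, 0.02], "spin": 0, "gripper": 1},
    {"slide": [0.055, -0.062, 0.02], "spin": 0, "gripper": 1},
    {"slide": [0.055, -0.062, 0.02], "spin": 0, "gripper": 1},
    {"slide": [0.055, -0.062, 0.02], "spin": 0, "gripper": 1},
    {"slide": [0.055, -0.062, 0.02], "spin": 0, "gripper": 1}
  ]
}}

```text
t: 21.95
tool_pos: [0.5214, 0.3481, 0.2629]
tool_rot: [2.708, 1.592, -0.002]
contact_force: [0.7, -0.6, 0.6]
opening: 0.0851
grip_force: 0.0
```

Run:
```python
from h import *
f,c=cam("wrist")
for z in(.04,.053,.065):[print("w",z,*b) for b in blobs(f,"red",c,z,amin=500)]
print(status.get_obs()["tool_pos"],yaw())
cv2.imwrite("pics/w6.png",f[:,:,::-1])
```

```text
w 0.04 [311. 182.] [519.7 359.9] [51.4 42. ] 61.6
w 0.053 [311. 182.] [521.3 362.1] [49.1 40.1] 61.6
w 0.065 [311. 182.] [522.8 364.2] [47.  38.4] 61.6
[0.52167101 0.34796059 0.26342315] -29.13692555182159
```

View pics/w6.png

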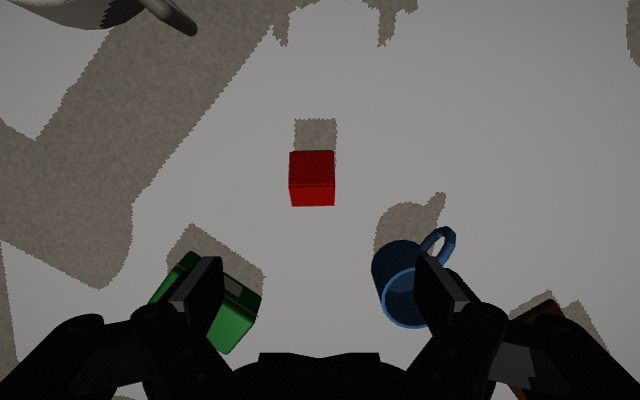

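Run:
```python
from h import *
f,c=cam("wrist")
h=cv2.cvtColor(f,cv2.COLOR_RGB2HSV)[130:225:3,312]; print(h[:,2])
print("ridge",cast(c,[(290,184),(334,184),(312,184)],.065)); print("eaves",cast(c,[(312,151),(312,206)],.04))
x,y=cast(c,[(312,184)],.065)[0]
plan(x,y,.095,-28.4)
```

```text
[100  98  98  97  96  98 100  49  80  80  80  79  80  80  80  80  79  79
 115 101 116 117 115 116 116 117 146 143 145 144 145 144]
ridge [[0.50534799 0.36922553]
 [0.53796394 0.35101714]
 [0.52165578 0.36012144]]
eaves [[0.53342835 0.38192965]
 [0.50791872 0.33684932]]
slide mm [ 10.6  -6.1 168.7] spin -0.7 alt 179.3 q6 0.98 t 22.05
```

The house is at (312,180) with its ridge horizontal at row 184, along the closing axis. Cup and green tin are clear of the descent.

Emit:
{"method": "arm_command", "body": {
  "increments": [
    {"slide": [0.01, -0.006, 0.02], "spin": -0.7, "gripper": 1},
    {"slide": [0.01, -0.006, 0.05], "spin": -0.7, "gripper": 1},
    {"slide": [0.01, -0.006, 0.08], "spin": -0.7, "gripper": 1},
    {"slide": [0.01, -0.006, 0.11], "spin": -0.7, "gripper": 1},
    {"slide": [0.01, -0.006, 0.14], "spin": -0.7, "gripper": 1},
    {"slide": [0.01, -0.006, 0.16], "spin": -0.7, "gripper": 1},
    {"slide": [0.01, -0.006, 0.17], "spin": -0.7, "gripper": 1},
    {"slide": [0.01, -0.006, 0.17], "spin": -0.7, "gripper": 1}
  ]
}}

```text
t: 22.72
tool_pos: [0.5197, 0.3591, 0.0909]
tool_rot: [-2.699, -1.608, 0.008]
contact_force: [0.4, -0.9, -0.7]
opening: 0.0855
grip_force: 0.0
```

Run:
```python
from h import *
print(status.get_obs()["tool_pos"]);plan(.5212,.3598,.092,-28.4)
```

```text
[0.51973582 0.35910863 0.09087863]
slide mm [ 1.3  1.  -1.1] spin -0.0 alt 180.0 q6 0.98 t 22.7167
```

Emit:
{"method": "arm_command", "body": {
  "increments": [
    {"slide": [0.001, 0, -0.001], "spin": 0, "gripper": -1},
    {"slide": [0.001, 0, -0.001], "spin": 0, "gripper": -1},
    {"slide": [0.001, 0, -0.001], "spin": 0, "gripper": -1},
    {"slide": [0.001, 0, -0.001], "spin": 0, "gripper": -1},
    {"slide": [0.001, 0, -0.001], "spin": 0, "gripper": -1},
    {"slide": [0.001, 0, -0.001], "spin": 0, "gripper": -1},
    {"slide": [0.001, 0, -0.001], "spin": 0, "gripper": -1},
    {"slide": [0.001, 0, -0.001], "spin": 0, "gripper": -1}
  ],
  "newtons": 30
}}

```text
t: 23.38
tool_pos: [0.5224, 0.3624, 0.0971]
tool_rot: [2.697, 1.61, 0.006]
contact_force: [-0.3, -1.0, 6.2]
opening: 0.0397
grip_force: 31.7
```

Emit:
{"method": "arm_command", "body": {
  "increments": [
    {"slide": [0, 0, 0], "spin": 0, "gripper": -1},
    {"slide": [0, 0, 0], "spin": 0, "gripper": -1},
    {"slide": [0, 0, 0], "spin": 0, "gripper": -1},
    {"slide": [0, 0, 0], "spin": 0, "gripper": -1}
  ]
}}

```text
t: 23.72
tool_pos: [0.5224, 0.3624, 0.0971]
tool_rot: [2.697, 1.61, 0.006]
contact_force: [-0.5, -1.2, 6.4]
opening: 0.0398
grip_force: 31.7
```

Emit:
{"method": "arm_command", "body": {
  "increments": [
    {"slide": [0, 0, -0.02], "spin": 0, "gripper": -1},
    {"slide": [0, 0, -0.05], "spin": 0, "gripper": -1},
    {"slide": [0, 0, -0.08], "spin": 0, "gripper": -1},
    {"slide": [0, 0, -0.11], "spin": 0, "gripper": -1},
    {"slide": [0, 0, -0.14], "spin": 0, "gripper": -1},
    {"slide": [0, 0, -0.17], "spin": 0, "gripper": -1},
    {"slide": [0, 0, -0.18], "spin": 0, "gripper": -1},
    {"slide": [0, 0, -0.18], "spin": 0, "gripper": -1}
  ]
}}

```text
t: 24.38
tool_pos: [0.5224, 0.3624, 0.2788]
tool_rot: [2.697, 1.61, 0.011]
contact_force: [0.8, 0.1, -0.8]
opening: 0.0396
grip_force: 31.0
```

Run:
```python
from h import *
f,c=cam("wrist");cv2.imwrite("pics/w7.png",f[:,:,::-1])
o=status.get_obs();print(o["tool_pos"],o["opening"])
plan(.6556,-.04,.28,7.6);plan(.6556,-.04,.28,-28.4)
```

```text
[0.5214494  0.36191108 0.27557547] 0.039365515931147364
slide mm [-290.1  308.8   -4.6] spin -35.9 alt 144.1 q6 0.98 t 24.4333
slide mm [-290.1  308.8   -4.6] spin 0.1 alt -179.9 q6 0.98 t 24.4333
```

View pics/w7.png

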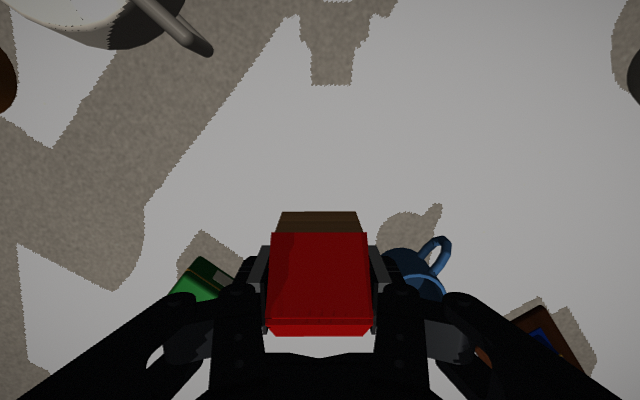

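The house is held upright between the fingers at (318,285). Carrying it to the stack.

Emit:
{"method": "arm_command", "body": {
  "increments": [
    {"slide": [-0.288, 0.308, -0.005], "spin": -35.9, "gripper": -1},
    {"slide": [-0.288, 0.308, -0.005], "spin": -35.9, "gripper": -1},
    {"slide": [-0.288, 0.308, -0.005], "spin": -35.9, "gripper": -1},
    {"slide": [-0.288, 0.308, -0.005], "spin": -35.9, "gripper": -1},
    {"slide": [-0.288, 0.308, -0.005], "spin": -35.9, "gripper": -1},
    {"slide": [-0.288, 0.308, -0.005], "spin": -35.9, "gripper": -1},
    {"slide": [-0.288, 0.308, -0.005], "spin": -35.9, "gripper": -1},
    {"slide": [-0.288, 0.308, -0.005], "spin": -35.9, "gripper": -1}
  ]
}}

```text
t: 25.1
tool_pos: [0.6232, 0.0536, 0.2744]
tool_rot: [-2.067, -2.36, 0.006]
contact_force: [-0.1, -0.5, -1.9]
opening: 0.0394
grip_force: 31.0
```

Run:
```python
from h import *
plan(.6556,-.038,.27,7.6)
```

```text
slide mm [-95.1  20.1   4.2] spin -0.0 alt 180.0 q6 -0.17 t 25.1
```

Emit:
{"method": "arm_command", "body": {
  "increments": [
    {"slide": [-0.03, 0.007, 0], "spin": 0, "gripper": -1},
    {"slide": [-0.06, 0.014, 0], "spin": 0, "gripper": -1},
    {"slide": [-0.08, 0.017, 0], "spin": 0, "gripper": -1},
    {"slide": [-0.085, 0.018, 0.003], "spin": 0, "gripper": -1},
    {"slide": [-0.085, 0.018, 0.004], "spin": 0, "gripper": -1},
    {"slide": [-0.085, 0.018, 0.004], "spin": 0, "gripper": -1},
    {"slide": [-0.085, 0.018, 0.004], "spin": 0, "gripper": -1}
  ]
}}

```text
t: 25.68
tool_pos: [0.6525, -0.0251, 0.2727]
tool_rot: [-2.067, -2.362, 0.002]
contact_force: [0.3, 0.7, -0.6]
opening: 0.0396
grip_force: 31.0
```

Run:
```python
from h import *
print(status.get_obs()["tool_pos"]);plan(.6556,-.038,.216,7.6)
```

```text
[ 0.6524883  -0.02509802  0.2727285 ]
slide mm [-13.3   1.5  56.7] spin 0.0 alt -180.0 q6 -0.29 t 25.6833
```

Emit:
{"method": "arm_command", "body": {
  "increments": [
    {"slide": [-0.013, 0.001, 0.01], "spin": 0, "gripper": -1},
    {"slide": [-0.013, 0.001, 0.025], "spin": 0, "gripper": -1},
    {"slide": [-0.013, 0.001, 0.04], "spin": 0, "gripper": -1},
    {"slide": [-0.013, 0.001, 0.05], "spin": 0, "gripper": -1},
    {"slide": [-0.013, 0.001, 0.053], "spin": 0, "gripper": -1},
    {"slide": [-0.013, 0.001, 0.055], "spin": 0, "gripper": -1},
    {"slide": [-0.013, 0.001, 0.055], "spin": 0, "gripper": -1}
  ]
}}

```text
t: 26.27
tool_pos: [0.6558, -0.0389, 0.2188]
tool_rot: [-2.069, -2.363, 0.001]
contact_force: [-0.4, -0.4, -1.3]
opening: 0.04
grip_force: 31.0
```

Run:
```python
from h import *
print(status.get_obs()["tool_pos"],status.get_obs()["contact_force"]);plan(.6556,-.038,.211,7.6)
```

```text
[ 0.65580115 -0.03890381  0.21881144] [-0.35511216 -0.35325913 -1.33990879]
slide mm [ 0.9 -0.1  7.8] spin -0.0 alt 180.0 q6 -0.3 t 26.2667
```

Emit:
{"method": "arm_command", "body": {
  "increments": [
    {"slide": [0.001, 0, 0.003], "spin": 0, "gripper": -1},
    {"slide": [0.001, 0, 0.005], "spin": 0, "gripper": -1},
    {"slide": [0.001, 0, 0.006], "spin": 0, "gripper": -1},
    {"slide": [0.001, 0, 0.007], "spin": 0, "gripper": -1},
    {"slide": [0.001, 0, 0.007], "spin": 0, "gripper": -1}
  ]
}}

```text
t: 26.68
tool_pos: [0.6559, -0.0382, 0.2126]
tool_rot: [2.07, 2.363, 0.0]
contact_force: [1.1, 0.4, -0.7]
opening: 0.0394
grip_force: 31.0
```

Run:
```python
from h import *
print(status.get_obs()["tool_pos"],status.get_obs()["contact_force"]);plan(.6556,-.038,.211,7.6)
```

```text
[ 0.6558979  -0.03815641  0.21261357] [ 1.07565294  0.39436991 -0.72252759]
slide mm [ 0.2 -0.3  1.6] spin -0.0 alt 180.0 q6 -0.3 t 26.6833
```

Emit:
{"method": "arm_command", "body": {
  "increments": [
    {"slide": [0, 0, 0.001], "spin": 0, "gripper": -1},
    {"slide": [0, 0, 0.002], "spin": 0, "gripper": -1},
    {"slide": [0, 0, 0.002], "spin": 0, "gripper": -1}
  ]
}}

```text
t: 26.93
tool_pos: [0.6561, -0.0382, 0.2121]
tool_rot: [2.07, 2.363, 0.0]
contact_force: [-2.8, 0.0, 4.1]
opening: 0.0395
grip_force: 31.6
```

Emit:
{"method": "arm_command", "body": {
  "increments": [
    {"slide": [0, 0, 0.001], "spin": 0, "gripper": -1},
    {"slide": [0, 0, 0.001], "spin": 0, "gripper": -1}
  ]
}}

```text
t: 27.1
tool_pos: [0.6562, -0.0382, 0.2121]
tool_rot: [2.069, 2.363, 0.001]
contact_force: [-5.1, 0.4, 8.5]
opening: 0.0394
grip_force: 32.2
```

Contact at 0.212 as expected. Release and rise.

Emit:
{"method": "arm_command", "body": {
  "increments": [
    {"slide": [0, 0, -0.001], "spin": 0, "gripper": 0.3},
    {"slide": [0, 0, -0.001], "spin": 0, "gripper": 0.6},
    {"slide": [0, 0, -0.001], "spin": 0, "gripper": 1},
    {"slide": [0, 0, -0.001], "spin": 0, "gripper": 1},
    {"slide": [0, 0, -0.001], "spin": 0, "gripper": 1},
    {"slide": [0, 0, -0.001], "spin": 0, "gripper": 1},
    {"slide": [0, 0, -0.001], "spin": 0, "gripper": 1}
  ]
}}

```text
t: 27.68
tool_pos: [0.6558, -0.0381, 0.2103]
tool_rot: [-2.07, -2.363, 0.0]
contact_force: [0.1, -0.2, 0.0]
opening: 0.0854
grip_force: 0.0
```

Emit:
{"method": "arm_command", "body": {
  "increments": [
    {"slide": [0, 0, -0.02], "spin": 0, "gripper": 1},
    {"slide": [0, 0, -0.05], "spin": 0, "gripper": 1},
    {"slide": [0, 0, -0.08], "spin": 0, "gripper": 1},
    {"slide": [0, 0, -0.11], "spin": 0, "gripper": 1},
    {"slide": [0, 0, -0.13], "spin": 0, "gripper": 1},
    {"slide": [0, 0, -0.13], "spin": 0, "gripper": 1},
    {"slide": [0, 0, -0.13], "spin": 0, "gripper": 1}
  ]
}}

```text
t: 28.27
tool_pos: [0.6565, -0.0382, 0.3426]
tool_rot: [2.068, 2.361, 0.003]
contact_force: [-0.8, -0.7, 0.2]
opening: 0.085
grip_force: 0.0
```

Run:
```python
from h import *
f,c=cam("wrist"); print(status.get_obs()["tool_pos"],status.get_obs()["opening"])
[print("w y",*b) for b in blobs(f,"yellow",c,.115,amin=500)]
[print("roof",*b) for b in blobs(f,"red",c,.165,amin=500)]
g,_=cam("scene"); cv2.imwrite("pics/fin.png",np.hstack([f[:,120:520],cv2.resize(g[180:300,190:310],(400,400))])[:,:,::-1])
```

```text
[ 0.6557888  -0.0381256   0.34021382] 0.0856471329247937
w y [310. 154.] [651.6 -14.7] [49.9 45.2] 6.1
roof [326. 255.] [662.5 -80.7] [39.4 25.4] 7.4
roof [313. 207.] [656.  -38.7] [48.2 41.1] -81.1
```

View pics/fin.png

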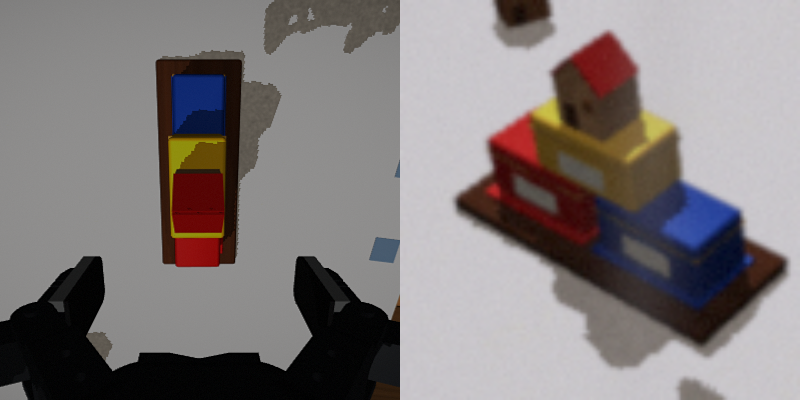

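The stack is correct: the house is upright on the middle of the yellow tin, with its roof at (656, -39) mm against the tin centre at (656, -40) mm. Yellow bridges red and blue. The robot is clear, so I am handing in.

```bash
python3 -c "
from station import order
print(order.finish_job())"
```

```text
the job is handed in; nothing more can be done
None
```

I built the display and handed the job in after about 28 s of the 104 s: red and blue tins on their pads, yellow bridging them, and the red-roofed house upright on the middle of the yellow tin. My last camera check put everything within the limits, but the hand-in returned no verdict.

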